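# Load two tube racks into a spring-loaded rack magazine

### The job

Load both white tube racks into the photometer's spring-loaded magazine, the thick rack first and the thin one on top of it: lay each rack flat in the mouth and push it down against the spring until both catches snap out over it and hold it down by themselves. Leave the jar, the bottle and the computer mouse where they stand.

Things in the scene. Friction and masses are not known exactly. Their poses are not given: they have to be found in the camera images.
- magazine: The fixed grey magazine, an upright open-topped box well; origin at the centre of its underside, x along its long and y along its short direction. Foot plate 200 x 100 mm. Well inside 125 x 64 mm, walls 6 mm thick, up to 79 mm above the table. Four steel corner guides, flaring out at the top, rise to 118 mm; between them the long sides are open over 94 mm, for fingers.
- magazine_mouth (a point): Centre of the magazine's mouth, 82 mm above the table, level with the catches' flat undersides; axes as the magazine's. A rack lowered between the guides first rests on the catches' slopes, its underside 8 to 13 mm above this point. Pushed down at its middle it spreads the catches and sinks with the platform; they spring out over it once its top is 1 to 2 mm below this point.
- platform (a joint): How far the spring platform (steel plate 112 x 54 mm in the well) has sunk, in m: 0 = empty, its top 2 mm below the catches' undersides; lower stop at 0.066. Reads about 0.034 with the thick rack held under the catches, 0.056 with both. The spring pushes up with about 3 N at 0 and 11.5 N at 0.066; passing the catches takes a few N more.
- catch_a (a joint): Catch at the middle of the magazine's +x short side: 0 = sprung out (9 mm into the well), up to 0.012 m when pushed back by a passing rack. A wedge 24 mm wide and 16 mm high, sloping on top, flat beneath. Its fixed housing reaches 105 mm above the table and 100 mm from the magazine's centre.
- catch_b (a joint): The same catch at the magazine's -x short side.
- thick_rack_center (a point): Centre (half-way up) of the thick rack, a loose solid white plastic block 120 x 58 x 36 mm (x, y, z) with 2 rows of 5 wide round wells marked on its flat top (solid: it can be pressed anywhere); about 0.2 kg. It lies flat on the table. Either way round will do.
- thin_rack_center (a point): Centre (half-way up) of the thin rack, a loose solid white plastic block 120 x 58 x 22 mm (x, y, z) with 4 rows of 8 small round wells marked on its flat top (solid: it can be pressed anywhere); about 0.14 kg. It lies flat on the table. Either way round will do.
- jar_center (a point): Centre of a loose amber jar with a black cap, 60 mm in diameter, 50 mm high, standing upright close to one long side of the thick rack (about 30 to 45 mm free between them). To be left alone.
- mouse_center (a point): Centre of a loose white computer mouse, 105 x 58 x 33 mm (x, y, z), lying close to one long side of the thin rack (about 25 to 45 mm free between them). To be left alone.
- bottle_center (a point): Centre of a loose clear bottle, 66 mm in diameter, 180 mm high, standing upright near one long side of the magazine. To be left alone.
Not all that is in view belongs to the job. Leave any black or turquoise look-alike of the part that bears thick_rack_center alone.

How it is judged:
On the way, in this order (a step that is already met when the one before it is completed fails the run):
1. the thick rack is held down in the magazine by both catches, not touched by the fingers (z of thick_rack_center in the frame of magazine_mouth between -0.032 and -0.016 m and x of thick_rack_center in the frame of magazine_mouth between -0.008 and 0.008 m and y of thick_rack_center in the frame of magazine_mouth between -0.008 and 0.008 m and angle between thick_rack_center's own z axis and vertical below 0.08 rad and value of joint each of catch_a, catch_b below 0.004 m and contact force between the fingers and thick_rack below 0.3 N), for 0.2 s.
2. the thin rack lies on the thick one and both are held down by the catches (z of thick_rack_center in the frame of magazine_mouth between -0.048 and -0.037 m and x of thick_rack_center in the frame of magazine_mouth between -0.008 and 0.008 m and y of thick_rack_center in the frame of magazine_mouth between -0.008 and 0.008 m and angle between each of thick_rack_center, thin_rack_center's own z axis and vertical below 0.08 rad and z of thin_rack_center in the frame of magazine_mouth between -0.017 and -0.009 m and x of thin_rack_center in the frame of magazine_mouth between -0.008 and 0.008 m and y of thin_rack_center in the frame of magazine_mouth between -0.008 and 0.008 m and value of joint each of catch_a, catch_b below 0.004 m), for 0.2 s.
At the end, for the whole second after the job is handed in: Both racks are in the magazine, level within 0.08 rad and within 8 mm of its axis, thick below and thin above: the thin rack's centre 9 to 17 mm and the thick rack's 37 to 48 mm below the catches' undersides, both catches sprung out (less than 4 mm from fully out), racks at rest (all of step 2 and linear speed of each of thick_rack, thin_rack below 0.02 m/s); the robot touches nothing.
It fails at once if the amber jar is moved more than 30 mm or tilted more than 0.3 rad (distance of jar_center from where it was at the start of the episode above 0.03 m or angle between jar_center's own z axis and vertical above 0.3 rad).
It fails at once if the tall bottle is moved more than 30 mm or tilted more than 0.3 rad (distance of bottle_center from where it was at the start of the episode above 0.03 m or angle between bottle_center's own z axis and vertical above 0.3 rad).
It fails at once if the computer mouse is moved more than 30 mm or tilted more than 0.3 rad (distance of mouse_center from where it was at the start of the episode above 0.03 m or angle between mouse_center's own z axis and vertical above 0.3 rad).
It also fails if it takes over 64 s, if anything falls off the work surface, if the arm or the gripper's body presses on something with over 40 N, if the wrist force passes 120 N, or if a joint passes its speed limit or range.

### The arm

A 7-joint arm with a two-finger parallel gripper is mounted at the origin on the work surface. World frame = base frame: x ahead of the robot, y to its left, z up, the work surface at z = 0. Lengths are in m, angles in rad, forces in N, time in s.
With the tool pointing down it reaches from about 0.425 to 0.925 m from the base axis. Payload 6.8 kg.
Tool frame: the origin (TCP) lies at the very end of the fingers, on their centre line; the grasp point (between the pads) lies 19 mm behind it (r.grip_point_offset is the distance from the TCP to the grasp point, in m); z points along the fingers, y is the line along which they close (so a half turn about z gives the same grasp; the last joint's range is limited). The gripper opens to 85 mm and grips with 20 to 120 N. Pads are 22 mm wide; open, the fingers measure 114 mm over their backs; the gripper's body (76 mm by 85 mm) begins 54 mm behind the grasp point. The pads swing forward as they close: fully open they stand 13 mm farther back than shut.
Start: joints at [-1.379, 0.477, 0.022, 1.555, -0.011, 1.109, -0.083], TCP at [0.199, 0.645, 0.231] pointing down, gripper open.
Joint ranges: [-2.96, 2.96], [-0.34, 2.1], [-1.41, 1.46], [0.24, 2.44], [-1.37, 4.51], [0.17, 1.92], [-2.96, 2.96]. Speed limits (rad/s): [2.39, 2.39, 3.14, 3.14, 3.14, 3.14, 3.14].

### API

Orientations are given as a rotation vector (axis times angle).
In Python, from bench import status, eyes, r gives the robot as it stands.
- The arm moves only by the shell command python3 -m crank 'ROWS' [OPENING] [FORCE]. ROWS is JSON, a list of rows, each a list of 6 numbers: the shift along the tool's x, y, z normalised to -1 to 1, where 1 is 0.02 m, then the turn, a rotation vector about the tool's x, y, z normalised to -1 to 1, where 1 is 45 degrees. A call has 1 to 12 rows; each row shifts and turns the commanded pose from where the row before left it, along the tool's axes as they then stand; what a row does not reach is not made up. A row lasts 1/10 s, in which the tool goes at most 50 mm and 8.59 degrees, less where a joint would pass 70% of its speed; a pose out of reach is approached as far as the arm can. A call with a number of a shift or a turn outside -1 to 1 is refused whole. A call with a gripper value outside its range is refused whole. OPENING is the opening, from 0 (shut) to 1 (fully open), set as the call begins (- or left out, the last holds). The fingers move at their own pace and stop on an object; FORCE is the grip in N (left out, the last holds). Time passes only in rows, so rows that do not move let the fingers close. It gives the time, the measured TCP pose, the force, the opening and the grip force at its end, in the units of the state.
- status.get_obs(): the state, without advancing time (a new reading comes with each control period).
- eyes.grab_frame(name): name is "side" or "top" or "wrist"; returns a dict with "image" (480x640x3 uint8, red, green, blue), "depth" (480x640 float32, m along the optical axis (not along the pixel's ray), 0 where there is no reading), "fovy" (degrees; the focal length in pixels is half the picture's height over the tangent of half this angle, whatever the lens; pixels are square), "cx", "cy" (the principal point, pixels), "world_to_cam" (4x4, takes a point from world to camera coordinates). Camera axes: x right, y up, looking along -z (the intrinsics and any distortion apply to the point x, -y, -z); pixel columns grow to the right and rows downward; lengths in m; the calibration is good to about 2 mm. A picture is of the moment at which its call begins.
- r.hand_in(): hands the job in; it is judged then, once.
The state is a dict: "clock": time; "joints": joint angles; "qvel": joint speeds; "tau": joint torques, N m; "tcp_pos": TCP position; "orientation": TCP orientation; "contact_force": force on the tool from outside, world axes, zero at the start; "moment": the same for the moment, N m; "grip_width": finger opening in m; "gripper_force": force on a finger pad.
Only numpy, scipy, OpenCV 4.12 (cv2) and the standard library are available. Lean on these libraries where they do the work, as an engineer would, in place of code of your own. Each camera call takes 0.05 s, during which the arm holds its last target. There are 200 camera calls.

## Working session

There is one attempt and no reset: what is moved stays moved. The work goes in short steps, Python scripts to look and compute and a shell command to move; the robot and the scene stay as the last step left them, time stands still between calls to the robot, and variables do not carry over. Pictures are saved under pics/ and viewed, at most 10 in all, crops included, and the job is handed in when it is done.

```bash
ls; mkdir -p pics; python3 - <<'E'
from bench import status, eyes, r
import cv2, numpy as np
o=status.get_obs(); print(o)
for n in ("top","side"):
    f=eyes.grab_frame(n); np.savez(f"{n}0.npz",**f)
    cv2.imwrite(f"pics/{n}0.png",f["image"][...,::-1]); print(n,f["fovy"],f["cx"],f["cy"],f["world_to_cam"].round(3).tolist(), [k for k in f])
E
```

```text
pics
{'clock': 0.0, 'joints': array([-1.37910065,  0.47781132,  0.02235408,  1.55645795, -0.01148472,
        1.1092926 , -0.08311925]), 'qvel': array([ 4.17084468e-06, -4.35343220e-04,  5.06896316e-04,  1.30342868e-03,
       -4.67637757e-04, -1.24116070e-03,  3.46520170e-04]), 'tau': array([-2.90030493e-05, -5.96440887e+01,  1.60760846e+00, -2.81201738e+01,
        1.23654550e-02,  9.21965257e-03, -1.75459758e-05]), 'tcp_pos': array([0.19919632, 0.64431707, 0.23031574]), 'orientation': array([-4.69144207e-01, -3.10624500e+00,  2.88545299e-03]), 'contact_force': array([ 0.59435186,  0.30227659, -0.0045348 ]), 'moment': array([0.01505942, 0.02542265, 0.00333447]), 'gripper_force': 0.0, 'grip_width': 0.08539040464394558}
top 50.175272592547394 323.75932193330857 245.5430911662345 [[-0.008, -1.0, -0.022, -0.016], [0.982, -0.012, 0.187, -0.578], [-0.187, -0.02, 0.982, -1.134], [0.0, 0.0, 0.0, 1.0]] ['image', 'depth', 'fovy', 'cx', 'cy', 'world_to_cam']
side 48.20634809942269 318.9586753683378 236.60962826104225 [[0.778, -0.629, 0.008, -0.488], [0.346, 0.438, 0.83, -0.241], [-0.525, -0.643, 0.558, -0.912], [0.0, 0.0, 0.0, 1.0]] ['image', 'depth', 'fovy', 'cx', 'cy', 'world_to_cam']
```

View pics/top0.png

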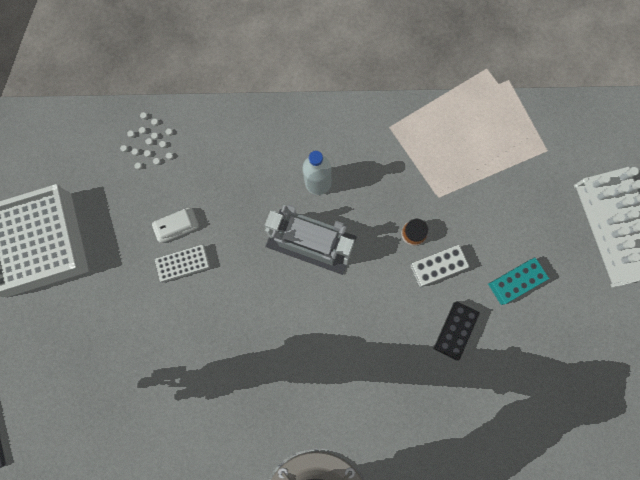

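View pics/side0.png

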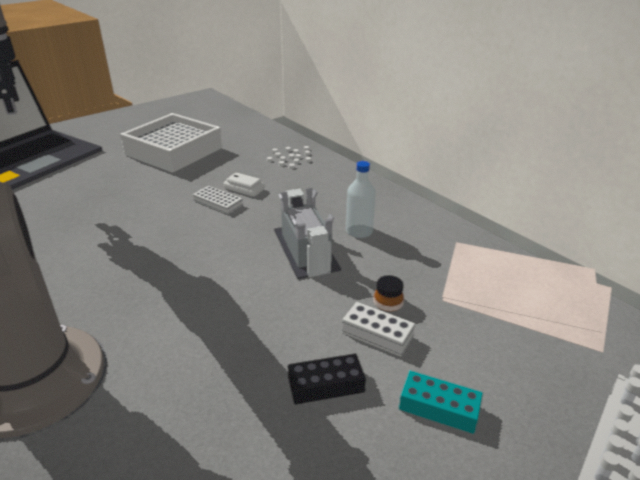

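The thick-rack candidates in the top view are white (440,265), black (457,330) and turquoise (520,281). White with 2x5 wide wells fits the description. The thin rack, with 4x8 small wells, is at (182,263), and the mouse is above it at (175,224). The magazine is at (310,238), the bottle at (317,172) and the jar at (415,231). Next I'll measure them and confirm in an enlarged crop.

```bash
cat > h.py <<'E'
import numpy as np, cv2
def cloud(f):
    h,w=f["depth"].shape; F=h/2/np.tan(np.radians(f["fovy"])/2)
    v,u=np.mgrid[:h,:w]; d=f["depth"]
    P=np.stack([(u-f["cx"])/F*d,-(v-f["cy"])/F*d,-d],-1)
    T=np.linalg.inv(f["world_to_cam"]); W=P@T[:3,:3].T+T[:3,3]
    W[d<=0]=np.nan
    return W
def rect(p):
    (c,s,a)=cv2.minAreaRect((p*1000).astype(np.float32))
    if s[0]<s[1]: s=s[::-1]; a+=90
    a=(a+90)%180-90
    return np.round(c,1),np.round(s,1),round(a,1)
E
python3 - <<'E'
from h import *
for n in ("top","side"):
    f=dict(np.load(n+"0.npz")); W=cloud(f); im=f["image"].astype(int); z=W[...,2]
    white=(im.min(-1)>110)&(np.ptp(im,axis=-1)<30)
    hh=dict(table=np.nanmedian(z)); print(n,hh)
    B=dict(top=dict(thick=(400,235,480,295),thin=(145,240,220,290),mouse=(145,200,210,245),mag=(255,195,365,275),jar=(398,215,432,248),bottle=(295,145,340,198)),
      side=dict(thick=(335,295,420,360),thin=(188,180,246,217),mouse=(222,170,266,196),mag=(270,185,340,280),jar=(372,275,408,310),bottle=(340,160,380,240)))[n]
    for k,(a,b,c,d) in B.items():
        m=np.zeros(z.shape,bool); m[b:d,a:c]=1
        lo,hi=dict(thick=(.028,.045),thin=(.015,.03),mouse=(.015,.045),mag=(.095,.125),jar=(.04,.06),bottle=(.03,.2))[k]
        q=m&(z>lo)&(z<hi)
        p=W[q]; print(k,len(p),"z",np.round(np.percentile(p[:,2],[5,50,95])*1000,1) ,*rect(p[:,:2]))
        if k=="mag":
            p2=W[m&(z>.065)&(z<.1)]; print(" rim",*rect(p2[:,:2]))
            nn,lab=cv2.connectedComponents(q.astype(np.uint8))
            for i in range(1,nn):
                s=W[lab==i]
                if len(s)>8: print("  ",len(s),s.mean(0).round(4),s[:,2].max().round(4))
f=np.load("top0.npz")["image"][:,:,::-1]
A=cv2.resize(f[195:375,395:560],None,fx=3,fy=3,interpolation=2)
C=cv2.resize(f[190:300,255:370],None,fx=2.6,fy=2.6,interpolation=2);D=cv2.resize(f[195:295,140:230],(299,254),interpolation=2)
R=np.vstack([C,D]);R=cv2.resize(R,(300,540));cv2.imwrite("pics/crop1.png",np.hstack([A,R]))
E
```

```text
top {'table': np.float64(-0.00011378182430799022)}
thick 1311 z [32.  36.1 40. ] [ 563.5 -279.4] [124.9 121.5] 21.2
thin 1243 z [17.9 22.3 26.2] [565.3 325. ] [121.6  99. ] -73.6
mouse 942 z [17.3 31.3 36.7] [620.7 332.3] [103.5  99.5] -67.4
mag 885 z [ 97.2 105.7 119. ] [598.2  10.6] [199.7  87.8] 69.3
 rim [598.   10.8] [199.8  77.2] 69.3
   110 [0.6508 0.0563 0.112 ] 0.1219
   343 [0.6169 0.0856 0.1059] 0.1245
   96 [ 0.6079 -0.0584  0.1124] 0.1211
   336 [ 0.563  -0.0593  0.106 ] 0.1221
jar 406 z [45.9 50.2 53.7] [ 613.7 -237.5] [51.8 51.4] 87.6
bottle 929 z [ 43.9 121.  181. ] [742.8  -7.4] [64.7 59.6] -83.6
side {'table': np.float64(0.0010093369096817462)}
thick 1846 z [30.5 36.6 38.9] [ 524.3 -296.7] [197.4 129.9] 41.7
thin 743 z [16.8 22.4 25.6] [567.9 326. ] [123.5 113.8] -72.8
mouse 549 z [16.6 29.3 35.1] [629.  326.4] [110.1 108.2] 57.5
mag 820 z [ 96.1 105.2 118.4] [595.9  10.6] [207.2  87. ] 69.6
 rim [593.8   5.5] [197.2  78.1] 69.5
   273 [0.6107 0.083  0.1047] 0.1205
   120 [0.6475 0.0563 0.1091] 0.1201
   322 [ 0.576  -0.0686  0.1056] 0.1203
   105 [ 0.542  -0.0393  0.1087] 0.1214
jar 463 z [42.9 50.4 52.7] [ 611.8 -238.6] [53.8 51.7] 58.4
bottle 1469 z [ 38.1 101.3 178.1] [738.7 -15.8] [64.7 49.7] -33.3
```

View pics/crop1.png

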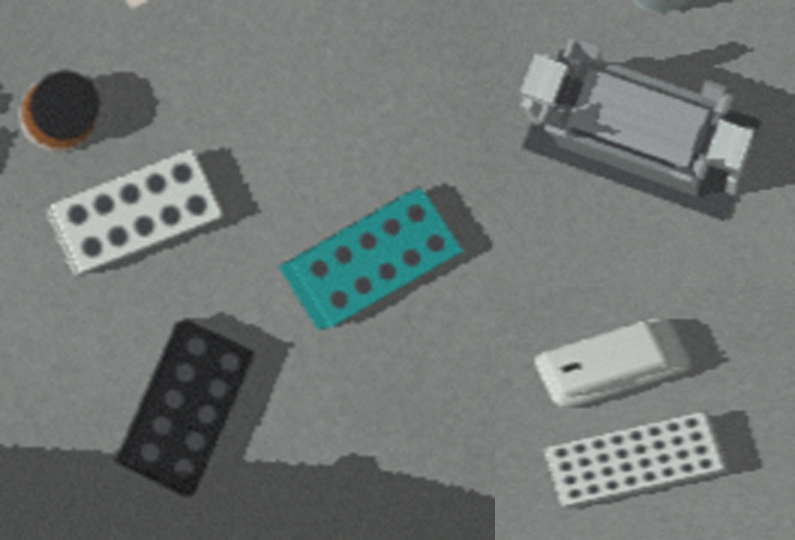

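The crop confirms it: the white 2x5 block at about (440,265) is the thick rack and the white 4x8 block at about (182,263) is the thin one. The black and turquoise blocks are the look-alikes. Next I'll refine the rack rectangles by colour and component, and work out the move.

```bash
cat >> h.py <<'E'
def whiterect(f,box,lo,hi,thr=95):
    a,b,c,d=box; W=cloud(f); im=f["image"].astype(int); z=W[...,2]
    q=np.zeros(z.shape,np.uint8); q[b:d,a:c]=((z>lo)&(z<hi)&(im.max(-1)>thr))[b:d,a:c]
    q=cv2.morphologyEx(q,cv2.MORPH_OPEN,np.ones((3,3),np.uint8))
    n,lab,st,_=cv2.connectedComponentsWithStats(q); i=1+st[1:,4].argmax()
    h=cv2.findContours((lab==i).astype(np.uint8),0,1)[0][0].reshape(-1,2)
    # rays of the outline onto the top plane
    zt=(lo+hi)/2; F=f["image"].shape[0]/2/np.tan(np.radians(f["fovy"])/2)
    T=np.linalg.inv(f["world_to_cam"]); D=np.c_[(h[:,0]-f["cx"])/F,-(h[:,1]-f["cy"])/F,-np.ones(len(h))]@T[:3,:3].T
    p=T[:3,3]+D*((zt-T[2,3])/D[:,2])[:,None]
    return rect(p[:,:2]),rect(W[lab==i][:,:2])
def plan(o,xyz,yaw):
    """rows needed: rotate in place so that tool y lies at yaw (deg, mod 180), then shift"""
    from scipy.spatial.transform import Rotation as Ro
    R=Ro.from_rotvec(o["orientation"]).as_matrix(); cy=np.degrees(np.arctan2(R[1,1],R[0,1]))
    # desired R: z down exact, y at yaw, nearest of the half turns
    best=[]
    for k in (0,180):
        t=np.radians(yaw+k); y=np.array([np.cos(t),np.sin(t),0]); z=np.array([0,0,-1.]); G=np.stack([np.cross(y,z),y,z],1)
        rv=Ro.from_matrix(R.T@G).as_rotvec(); best.append((np.degrees(rv),G))
    d=np.array(xyz)-o["tcp_pos"]; az=lambda p:np.degrees(np.arctan2(p[1],p[0]))
    print("tcp",o["tcp_pos"].round(4),"tool-y yaw",cy.round(1),"q7",o["joints"][6].round(2),"az",az(o["tcp_pos"]).round(1),"->",az(xyz).round(1))
    for rv,G in best: print(" turn deg",rv.round(1),"units",(rv/45).round(3)," then shift units",(G.T@d/.02).round(2))
E
python3 - <<'E'
from h import *
from bench import status
for n,b in (("top",((400,235,480,295),(145,240,220,290))),("side",((335,295,420,360),(188,180,246,217)))):
    f=dict(np.load(n+"0.npz"))
    print(n,"thick",*whiterect(f,b[0],.030,.042)); print(n,"thin",*whiterect(f,b[1],.015,.029))
o=status.get_obs()
plan(o,[.55,-.28,.2],-73)
E
```

```text
top thick (array([ 531.9, -290.7]), array([121.1,  58.1]), -68.8) (array([ 532.4, -291.5]), array([121.4,  58. ]), -68.7)
top thin (array([545.8, 318. ]), array([120.9,  59.7]), -73.5) (array([546.7, 319.5]), array([121.6,  60.2]), -73.6)
side thick (array([ 528.2, -293.6]), array([121.7,  64.8]), -69.1) (array([ 530.2, -291.7]), array([120.7,  62.3]), -68.5)
side thin (array([542.2, 314.3]), array([129.5,  66.3]), -73.1) (array([543.2, 318.3]), array([124.5,  63. ]), -74.2)
tcp [0.1992 0.6444 0.2304] tool-y yaw 72.8 q7 -0.08 az 72.8 -> -27.0
 turn deg [-0.000e+00  1.000e-01  1.458e+02] units [-1.000e-03  3.000e-03  3.241e+00]  then shift units [ 3.26 49.33  1.52]
 turn deg [ -0.1  -0.  -34.2] units [-0.002 -0.    -0.759]  then shift units [ -3.26 -49.33   1.52]
```

The thick rack is at (0.532,-0.291), long axis -68.8°; its 121x58 mm size and 36 mm height match. The thin rack is at (0.546,0.319), long axis -73.6°. The magazine is at (0.597,0.011), long axis 69.4°; its 200 mm housing span matches. I'll move above the thick rack now: turn first, then arc around the base.

```bash
python3 -m crank '[[0,0,0,0,0,0.164],[0,0,0,0,0,0.164],[0,0,0,0,0,0.164],[0,0,0,0,0,0.164],[0,0,0,0,0,0.164],[0,0,0,0,0,0.164],[0,0,0,0,0,0.163]]' 0.88
python3 -m crank '[[-1,0.3,0,0,0,0],[-1,0.3,0,0,0,0],[-1,0.3,0,0,0,0],[-1,0.3,0,0,0,0],[-1,0.3,0,0,0,0],[-1,0.3,0,0,0,0],[-1,0.3,0,0,0,0],[-1,0.3,0,0,0,0],[-1,0.3,0,0,0,0],[-1,0.3,0,0,0,0],[-1,0.3,0,0,0,0],[-1,0.3,0,0,0,0]]'
python3 -m crank '[[-1,0,0,0,0,0],[-1,0,0,0,0,0],[-1,0,0,0,0,0],[-1,0,0,0,0,0],[-1,0,0,0,0,0],[-1,0,0,0,0,0],[-1,0,0,0,0,0],[-1,0,0,0,0,0],[-1,0,0,0,0,0],[-1,0,0,0,0,0],[-1,0,0,0,0,0],[-1,0,0,0,0,0]]'
python3 -c "
from h import *
from bench import status
plan(status.get_obs(),[.532,-.291,.16],21.2)"
```

```text
clock: 0.8
tcp_pos: [0.1992, 0.6446, 0.2307]
orientation: [1.781, 2.587, -0.002]
contact_force: [-0.4, -0.7, 0.7]
grip_width: 0.0749
gripper_force: 0.0
clock: 2.0
tcp_pos: [0.3543, 0.4456, 0.2314]
orientation: [-1.775, -2.592, -0.0]
contact_force: [-0.1, -0.2, -0.2]
grip_width: 0.0752
gripper_force: 0.0
clock: 3.2
tcp_pos: [0.4401, 0.222, 0.2314]
orientation: [-1.774, -2.592, -0.0]
contact_force: [-0.1, -0.3, 0.7]
grip_width: 0.0755
gripper_force: 0.0
tcp [0.4401 0.222  0.2314] tool-y yaw 21.2 q7 -0.13 az 26.8 -> -28.7
 turn deg [ 0. -0.  0.] units [ 0.    -0.001  0.001]  then shift units [-25.58  -4.99   3.57]
 turn deg [   0.    0. -180.] units [ 1.000e-03  0.000e+00 -3.999e+00]  then shift units [25.58  4.99  3.57]
```

```bash
python3 -m crank '[[-1,0,0,0,0,0],[-1,0,0,0,0,0],[-1,0,0,0,0,0],[-1,0,0,0,0,0],[-1,0,0,0,0,0],[-1,0,0,0,0,0],[-1,0,0,0,0,0],[-1,0,0,0,0,0],[-1,0,0,0,0,0],[-1,0,0,0,0,0],[-1,0,0,0,0,0],[-1,0,0,0,0,0]]'
python3 -m crank '[[-1,-0.4,0.3,0,0,0],[-1,-0.4,0.3,0,0,0],[-1,-0.4,0.3,0,0,0],[-1,-0.4,0.3,0,0,0],[-1,-0.4,0.3,0,0,0],[-1,-0.4,0.3,0,0,0],[-1,-0.4,0.3,0,0,0],[-1,-0.4,0.3,0,0,0],[-1,-0.4,0.3,0,0,0],[-1,-0.4,0.3,0,0,0],[-1,-0.4,0.3,0,0,0],[-1,-0.4,0.3,0,0,0]]'
python3 -m crank '[[-1,-0.19,0,0,0,0],[-0.58,0,0,0,0,0],[0,0,0,0,0,0]]'
python3 - <<'E'
from h import *
from bench import status,eyes
f=eyes.grab_frame("wrist"); cv2.imwrite("pics/w1.png",f["image"][...,::-1]); np.savez("w1.npz",**f)
W=cloud(f);print(np.nanmin(f["depth"]),f["world_to_cam"].round(3).tolist())
plan(status.get_obs(),[.532,-.291,.006],21.2)
E
```

```text
clock: 4.4
tcp_pos: [0.5266, -0.0016, 0.2313]
orientation: [-1.774, -2.592, -0.001]
contact_force: [0.9, -0.1, 0.1]
grip_width: 0.0753
gripper_force: 0.0
clock: 5.6
tcp_pos: [0.5235, -0.2598, 0.1591]
orientation: [-1.774, -2.592, -0.001]
contact_force: [0.5, -0.4, -0.1]
grip_width: 0.0751
gripper_force: 0.0
clock: 5.9
tcp_pos: [0.532, -0.2913, 0.1596]
orientation: [1.777, 2.59, -0.001]
contact_force: [0.1, 0.3, 0.0]
grip_width: 0.0749
gripper_force: 0.0
0.0 [[0.933, 0.359, -0.0, -0.392], [-0.346, 0.899, -0.269, 0.462], [-0.097, 0.251, 0.963, -0.183], [0.0, 0.0, 0.0, 1.0]]
tcp [ 0.5321 -0.2898  0.1593] tool-y yaw 21.2 q7 1.06 az -28.6 -> -28.7
 turn deg [ 0. -0. -0.] units [ 0.    -0.    -0.001]  then shift units [-0.06 -0.02  7.67]
 turn deg [ -0.  -0. 180.] units [-0.    -0.     3.999]  then shift units [0.06 0.02 7.67]
```

View pics/w1.png

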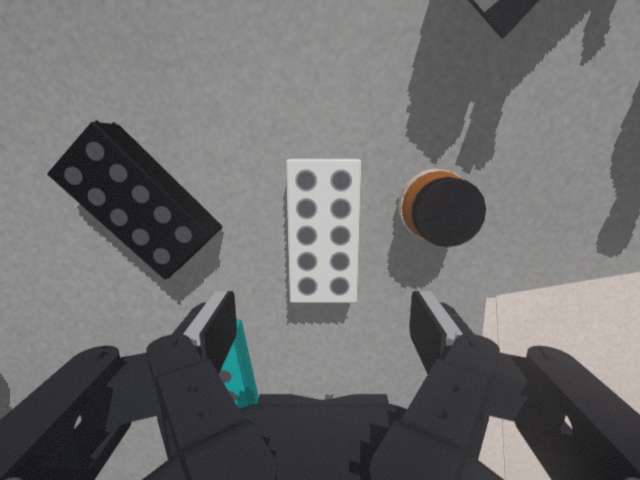

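The wrist view shows the white rack at (324,230), square to the fingers and centred between them (midline about 323). The jar at (448,212) is clear of the right finger. I'll descend and grip.

```bash
python3 -c "
from h import *
print(whiterect(dict(np.load('w1.npz')),(270,140,375,315),.030,.042))"
python3 -m crank '[[0,0,0.8,0,0,0],[0,0,0.8,0,0,0],[0,0,0.8,0,0,0],[0,0,0.8,0,0,0],[0,0,0.8,0,0,0],[0,0,0.8,0,0,0],[0,0,0.8,0,0,0],[0,0,0.8,0,0,0],[0,0,0.6,0,0,0],[0,0,0.4,0,0,0],[0,0,0.2,0,0,0],[0,0,0,0,0,0]]'
python3 -m crank '[[0,0,0,0,0,0],[0,0,0,0,0,0],[0,0,0,0,0,0],[0,0,0,0,0,0],[0,0,0,0,0,0]]' 0.4 40
```

```text
((array([ 533. , -292.3]), array([118.4,  57.3]), -69.0), (array([ 533.2, -293. ]), array([119.7,  58.2]), -69.0))
clock: 7.15
tcp_pos: [0.532, -0.2896, 0.007]
orientation: [-1.775, -2.592, 0.0]
contact_force: [-0.8, -0.6, 1.1]
grip_width: 0.0751
gripper_force: 0.0
clock: 7.65
tcp_pos: [0.5327, -0.2899, 0.008]
orientation: [1.774, 2.591, 0.001]
contact_force: [-0.1, 0.3, 5.2]
grip_width: 0.0572
gripper_force: 44.8
```

```bash
python3 -m crank '[[0,0,-0.5,0,0,0],[0,0,-1,0,0,0],[0,0,-1,0,0,0],[0,0,-1,0,0,0],[0,0,-1,0,0,0],[0,0,-1,0,0,0],[0,0,-1,0,0,0],[0,0,-1,0,0,0],[0,0,-1,0,0,0],[0,0,-0.5,0,0,0]]'
python3 -m crank '[[0,0,0,0,0,0.155],[0,0,0,0,0,0.155],[0,0,0,0,0,0.155],[0,0,0,0,0,0.155],[0,0,0,0,0,0.155],[0,0,0,0,0,0.154]]'
python3 -m crank '[[0.6,0,0,0,0,0],[1,-0.2,0,0,0,0],[1,-0.2,0,0,0,0],[1,-0.2,0,0,0,0],[1,-0.2,0,0,0,0],[1,-0.2,0,0,0,0],[1,-0.2,0,0,0,0],[1,-0.2,0,0,0,0],[1,-0.2,0,0,0,0],[1,-0.2,0,0,0,0],[1,-0.2,0,0,0,0],[1,-0.2,0,0,0,0]]'
python3 -m crank '[[1,-0.04,0,0,0,0],[1,0,0,0,0,0],[1,0,0,0,0,0],[0.7,0,0,0,0,0],[0,0,0,0,0,0],[0,0,0,0,0,0]]'
python3 - <<'E'
from h import *
from bench import status,eyes
for n in ("top","side","wrist"):
    f=eyes.grab_frame(n); np.savez(n+"2.npz",**f); cv2.imwrite(f"pics/{n}2.png",f["image"][...,::-1])
plan(status.get_obs(),[.597,.0106,.15],-20.6)
im=[cv2.imread(f"pics/{n}2.png") for n in ("side","wrist")]
a=cv2.resize(im[0][100:320,220:400],(400,489)); b=cv2.resize(im[1],(400,300)); b=np.vstack([b,np.zeros((189,400,3),np.uint8)])
cv2.imwrite("pics/c2.png",np.hstack([a,b]))
E
```

```text
clock: 8.65
tcp_pos: [0.5323, -0.2898, 0.1891]
orientation: [1.774, 2.591, 0.001]
contact_force: [0.1, 0.1, -2.5]
grip_width: 0.0576
gripper_force: 44.1
clock: 9.25
tcp_pos: [0.5316, -0.2892, 0.1868]
orientation: [-2.586, -1.781, 0.001]
contact_force: [-0.8, -0.2, -1.8]
grip_width: 0.0574
gripper_force: 44.0
clock: 10.45
tcp_pos: [0.5723, -0.0549, 0.187]
orientation: [-2.578, -1.794, 0.0]
contact_force: [1.0, -0.4, -1.5]
grip_width: 0.0572
gripper_force: 44.0
clock: 11.05
tcp_pos: [0.5977, 0.0121, 0.1871]
orientation: [2.582, 1.788, -0.001]
contact_force: [-0.3, -1.2, -1.4]
grip_width: 0.0572
gripper_force: 44.0
tcp [0.5975 0.0111 0.1874] tool-y yaw -20.7 q7 -0.11 az 1.1 -> 1.0
 turn deg [ 0.   0.  -0.1] units [ 0.     0.001 -0.003]  then shift units [-0.03 -0.01  1.87]
 turn deg [  0.   -0.  179.9] units [ 1.000e-03 -0.000e+00  3.997e+00]  then shift units [0.03 0.01 1.87]
```

View pics/c2.png

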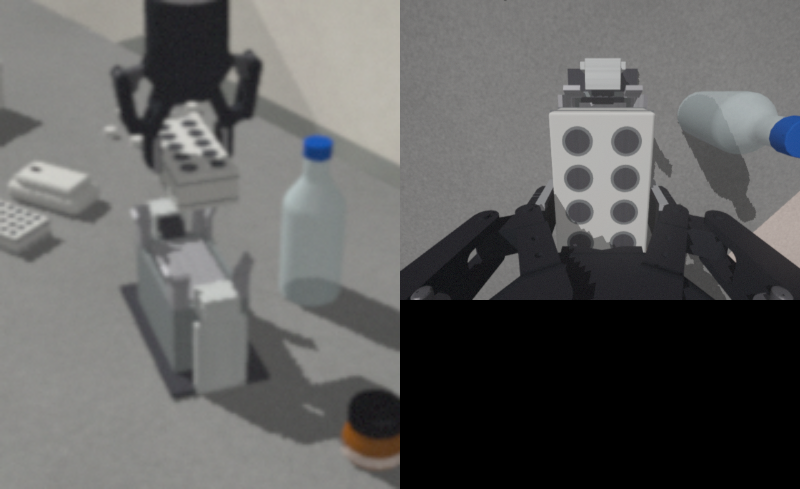

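The rack hangs level above the magazine, with its top at about (600,180) in the wrist crop and the far housing at (603,75). I'll check the offsets in the magazine frame.

```bash
python3 - <<'E'
from h import *
t=np.radians(69.4); X=np.array([np.cos(t),np.sin(t)]); Y=np.array([-X[1],X[0]]); c=np.array([.597,.0106])
def st(n,lo,hi,name,xr=(-.12,.12)):
    f=dict(np.load(n+"2.npz")); W=cloud(f); im=f["image"].astype(int); q=W[...,:2]-c; x=q@X; y=q@Y; z=W[...,2]
    m=(z>lo)&(z<hi)&(abs(y)<.06)&(x>xr[0])&(x<xr[1])&(im.max(-1)>90)
    m=cv2.morphologyEx(m.astype(np.uint8),cv2.MORPH_OPEN,np.ones((3,3)))>0
    if m.sum()<5: return print(n,name,m.sum())
    P=np.c_[x[m],y[m]]
    print(n,name,m.sum(),"x",(np.percentile(P[:,0],[1,99])*1e3).round(1),"y",(np.percentile(P[:,1],[1,99])*1e3).round(1),"z",(np.percentile(z[m],[1,50,99])*1e3).round(1), *rect(P))
for n in ("wrist","top","side"):
    st(n,.205,.225,"rack top",(-.08,.08)); st(n,.100,.110,"housing+",(.06,.12)); st(n,.1,.11,"housing-",(-.12,-.06)); st(n,.05,.09,"walls",(-.07,.09))
E
```

```text
wrist rack top 27501 x [-26.8  57.8] y [-32.1  30. ] z [207.8 214.3 217.7] [13.1 -1.1] [90.6 76.4] 0.0
wrist housing+ 2895 x [63.3 99. ] y [-25.4  15.6] z [101.9 103.5 105.3] [ 79.8 -10.9] [53.9 38.8] 89.8
wrist housing- 0
wrist walls 529 x [50.9 67.7] y [-28.5  24.6] z [74.7 79.  80.9] [59.2 -1.9] [53.9 16.8] 89.8
top rack top 495 x [-60.6 -10.5] y [-28.   29.7] z [207.6 214.9 219.7] [-35.3   0.7] [59.3 51.3] -89.7
top housing+ 0
top housing- 187 x [-98.7 -70.1] y [-17.8  17.3] z [100.3 104.8 108.7] [-84.3  -0.6] [36.4 29.5] -88.5
top walls 278 x [-54.1   8.6] y [12.3 37.5] z [50.7 79.3 85.5] [-22.7  24.6] [65.4 26. ] 0.6
side rack top 715 x [-63.5  54.7] y [-27.   32.6] z [206.  215.6 218.2] [-3.1  1.5] [122.7  67.5] 0.2
side housing+ 107 x [ 61.6 100.8] y [-30.9  30.5] z [100.9 105.  109.1] [82.2  0.4] [63.2 42.2] -88.8
side housing- 217 x [-101.3  -65.4] y [-34.8  38. ] z [100.3 104.9 109.5] [-83.1   0.9] [75.5 39. ] -89.1
side walls 916 x [-68.4  71.1] y [-36.5  39.6] z [51.7 80.1 88.9] [9.5 1.1] [159.3  77.6] -0.2
```

```bash
python3 -m crank '[[0.08,0,0.4,0,0,0],[0,0,0.6,0,0,0],[0,0,0.6,0,0,0],[0,0,0.6,0,0,0],[0,0,0.4,0,0,0],[0,0,0.4,0,0,0],[0,0,0.3,0,0,0],[0,0,0.2,0,0,0],[0,0,0.1,0,0,0]]'
python3 -m crank '[[0,0,0.1,0,0,0],[0,0,0.1,0,0,0],[0,0,0.1,0,0,0],[0,0,0.1,0,0,0],[0,0,0,0,0,0]]'
```

```text
clock: 12.1
tcp_pos: [0.5984, 0.0141, 0.115]
orientation: [-2.583, -1.788, 0.0]
contact_force: [-0.9, -0.5, -2.1]
grip_width: 0.0575
gripper_force: 44.0
clock: 12.6
tcp_pos: [0.5983, 0.0142, 0.1071]
orientation: [-2.583, -1.788, 0.0]
contact_force: [0.5, 0.2, -1.1]
grip_width: 0.0576
gripper_force: 44.0
```

```bash
python3 -m crank '[[0,0,0.1,0,0,0],[0,0,0.1,0,0,0],[0,0,0.05,0,0,0],[0,0,0,0,0,0]]'
python3 -m crank '[[0,0,0.1,0,0,0],[0,0,0.05,0,0,0],[0,0,0,0,0,0]]'
```

```text
clock: 13.0
tcp_pos: [0.5984, 0.0138, 0.1022]
orientation: [2.583, 1.788, -0.0]
contact_force: [-0.5, -1.5, -1.8]
grip_width: 0.0575
gripper_force: 44.1
clock: 13.3
tcp_pos: [0.5986, 0.0141, 0.0993]
orientation: [2.583, 1.788, 0.001]
contact_force: [0.4, -0.2, -0.9]
grip_width: 0.0575
gripper_force: 44.3
```

```bash
python3 -m crank '[[0,0,0.1,0,0,0],[0,0,0,0,0,0]]'
python3 -m crank '[[0,0,0,0,0,0],[0,0,0,0,0,0],[0,0,-0.3,0,0,0],[0,0,-1,0,0,0],[0,0,-1,0,0,0],[0,0,-0.8,0,0,0]]' 0.85
python3 -m crank '[[0,0,0,0,0,0],[0,0,0,0,0,0],[0,0,0,0,0,0],[0,0,0,0,0,0],[0,0,0,0,0,0],[0,0,0,0,0,0]]' 0
python3 - <<'E'
from h import *
from bench import status,eyes
t=np.radians(69.4); X=np.array([np.cos(t),np.sin(t)]); Y=np.array([-X[1],X[0]]); c=np.array([.597,.0106])
print(status.get_obs()["grip_width"])
for n in ("side","top","wrist"):
    f=eyes.grab_frame(n); W=cloud(f); im=f["image"].astype(int); q=W[...,:2]-c; x=q@X; y=q@Y; z=W[...,2]
    m=(z>.112)&(z<.14)&(abs(y)<.034)&(abs(x)<.066)&(im.max(-1)>90)
    m=cv2.morphologyEx(m.astype(np.uint8),cv2.MORPH_OPEN,np.ones((3,3)))>0
    A=np.c_[x[m],y[m],np.ones(m.sum())]; s=np.linalg.lstsq(A,z[m],rcond=None)[0]
    print(n,m.sum(),"x",(np.percentile(x[m],[1,99])*1e3).round(1),"y",(np.percentile(y[m],[1,99])*1e3).round(1),"plane",s.round(4))
    if n=="side": cv2.imwrite("pics/s3.png",cv2.resize(f["image"][120:300,230:390,::-1],(533,600)))
E
```

```text
clock: 13.5
tcp_pos: [0.5987, 0.0142, 0.0973]
orientation: [2.582, 1.788, 0.001]
contact_force: [1.0, -0.2, -0.5]
grip_width: 0.0576
gripper_force: 44.3
clock: 14.1
tcp_pos: [0.5986, 0.014, 0.1608]
orientation: [2.583, 1.788, 0.001]
contact_force: [1.0, 0.1, -0.7]
grip_width: 0.0724
gripper_force: 0.0
clock: 14.7
tcp_pos: [0.5982, 0.014, 0.1589]
orientation: [-2.583, -1.788, 0.001]
contact_force: [-0.2, 0.6, 0.5]
grip_width: -0.0003
gripper_force: 0.0
-0.00027618888366797394
side 902 x [-61.2  58.2] y [-25.8  31.6] plane [ 0.0345 -0.0387  0.1252]
top 562 x [-59.3   0.6] y [-27.6  29.6] plane [ 0.0103 -0.0266  0.1258]
wrist 11538 x [-27.2  59.8] y [-29.2  27.6] plane [-0.007  -0.001   0.1247]
```

View pics/s3.png

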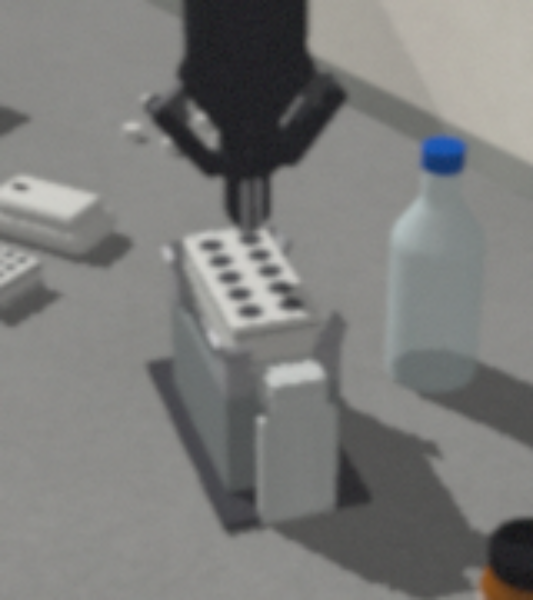

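The thick rack sits level between the guides with its top at about 125 mm, resting on the catches and centred within about 1 mm. I'll push it with the closed fingers at its centre.

```bash
python3 -m crank '[[-0.18,0,0.5,0,0,0],[0,0,0.6,0,0,0],[0,0,0.4,0,0,0],[0,0,0.2,0,0,0],[0,0,0.25,0,0,0],[0,0,0.25,0,0,0],[0,0,0.25,0,0,0],[0,0,0.25,0,0,0]]'
python3 -m crank '[[0,0,0.25,0,0,0],[0,0,0.25,0,0,0],[0,0,0.25,0,0,0],[0,0,0.25,0,0,0],[0,0,0.25,0,0,0],[0,0,0,0,0,0]]'
```

```text
clock: 15.65
tcp_pos: [0.5975, 0.0107, 0.1053]
orientation: [2.583, 1.788, 0.001]
contact_force: [-0.7, -0.5, 4.1]
grip_width: -0.0002
gripper_force: 2.0
clock: 16.25
tcp_pos: [0.5974, 0.0107, 0.08]
orientation: [2.583, 1.788, 0.0]
contact_force: [-1.0, 0.3, 5.5]
grip_width: -0.0002
gripper_force: 2.9
```

```bash
python3 -m crank '[[0,0,0.15,0,0,0],[0,0,0.1,0,0,0],[0,0,0,0,0,0]]'
python3 -m crank '[[0,0,-0.2,0,0,0],[0,0,-0.3,0,0,0],[0,0,-1,0,0,0],[0,0,-1,0,0,0],[0,0,-1,0,0,0],[0,0,-1,0,0,0],[0,0,-1,0,0,0],[0,0,0,0,0,0]]'
python3 - <<'E'
from h import *
from bench import status,eyes
t=np.radians(69.4); X=np.array([np.cos(t),np.sin(t)]); Y=np.array([-X[1],X[0]]); c=np.array([.597,.0106])
for n in ("side","top","wrist"):
    f=eyes.grab_frame(n); W=cloud(f); im=f["image"].astype(int); q=W[...,:2]-c; x=q@X; y=q@Y; z=W[...,2]
    m=(z>.03)&(z<.14)&(abs(y)<.025)&(abs(x)<.050)&(im.min(-1)>100)
    m=cv2.morphologyEx(m.astype(np.uint8),cv2.MORPH_OPEN,np.ones((3,3)))>0
    A=np.c_[x[m],y[m],np.ones(m.sum())]; s=np.linalg.lstsq(A,z[m],rcond=None)[0]
    print(n,m.sum(),"x",(np.percentile(x[m],[1,99])*1e3).round(1),"y",(np.percentile(y[m],[1,99])*1e3).round(1),"plane",s.round(4))
    if n=="wrist": cv2.imwrite("pics/w4.png",f["image"][...,::-1])
plan(status.get_obs(),[.5455,.3185,.17],16.4)
E
```

```text
clock: 16.55
tcp_pos: [0.5975, 0.0107, 0.0755]
orientation: [2.583, 1.788, 0.001]
contact_force: [-0.3, 0.3, 6.6]
grip_width: 0.0003
gripper_force: 3.2
clock: 17.35
tcp_pos: [0.5983, 0.0106, 0.1875]
orientation: [2.582, 1.788, 0.005]
contact_force: [-0.3, -0.0, 0.4]
grip_width: -0.0001
gripper_force: 0.0
side 334 x [-36.6  46.4] y [-24.3  23.5] plane [-0.0023  0.0088  0.0831]
top 328 x [-47.7   7.7] y [-24.4  24.5] plane [ 0.0103 -0.0047  0.0825]
wrist 5412 x [-39.3  49. ] y [-24.7  24.6] plane [-0.0005 -0.0016  0.0812]
tcp [0.5964 0.011  0.1844] tool-y yaw -20.6 q7 -0.1 az 1.1 -> 30.3
 turn deg [ -0.1  -0.  -37. ] units [-0.002 -0.    -0.822]  then shift units [15.47  1.9   0.72]
 turn deg [-0.00e+00  1.00e-01  1.43e+02] units [-0.000e+00  3.000e-03  3.178e+00]  then shift units [-15.47  -1.9    0.72]
```

View pics/w4.png

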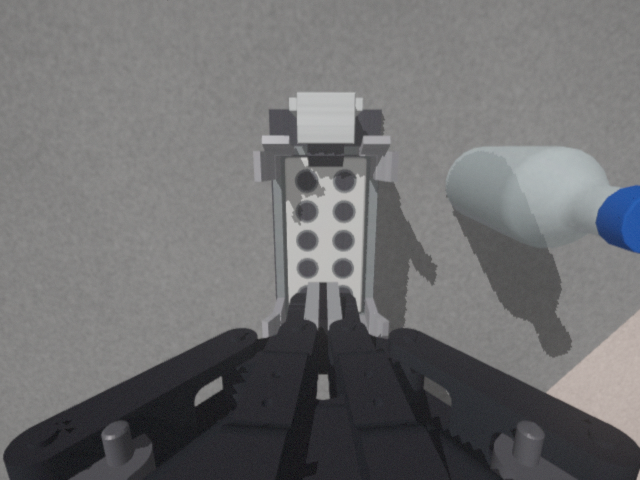

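The thick rack (wrist pixels about (325,230)) is held level at about 82 mm under the catches with the fingers clear. Next is the thin rack.

```bash
python3 -m crank '[[0,0,-0.5,0,0,-0.164],[0,0,0,0,0,-0.165],[0,0,0,0,0,-0.165],[0,0,0,0,0,-0.164],[0,0,0,0,0,-0.164]]' 0.8
python3 -m crank '[[1,0.15,0,0,0,0],[1,0.15,0,0,0,0],[1,0.15,0,0,0,0],[1,0.15,0,0,0,0],[1,0.15,0,0,0,0],[1,0.15,0,0,0,0],[1,0.15,0,0,0,0],[1,0.15,0,0,0,0],[1,0.15,0,0,0,0],[1,0.15,0,0,0,0],[1,0.15,0.3,0,0,0],[1,0.15,0.3,0,0,0]]'
python3 -m crank '[[1,0.1,0.3,0,0,0],[1,0,0.3,0,0,0],[1,0,0,0,0,0],[0.47,0,0,0,0,0],[0,0,0,0,0,0],[0,0,0,0,0,0]]'
python3 - <<'E'
from h import *
from bench import status,eyes
f=eyes.grab_frame("wrist"); np.savez("w5.npz",**f); cv2.imwrite("pics/w5.png",f["image"][...,::-1])
o=status.get_obs()
W=cloud(f); z=W[...,2]
R=whiterect(f,(200,100,440,330),.015,.029); print(R)
plan(o,[*(np.array(R[0][0])/1e3),.005],R[0][2]+90)
E
```

```text
clock: 18.0
tcp_pos: [0.5962, 0.0109, 0.1938]
orientation: [-1.874, -2.519, 0.003]
contact_force: [0.1, -0.0, -0.7]
grip_width: 0.0684
gripper_force: 0.0
clock: 19.2
tcp_pos: [0.5632, 0.2521, 0.1819]
orientation: [-1.882, -2.515, 0.002]
contact_force: [-1.2, -0.5, 0.0]
grip_width: 0.0684
gripper_force: 0.0
clock: 19.8
tcp_pos: [0.5466, 0.3175, 0.1713]
orientation: [1.883, 2.514, -0.0]
contact_force: [0.4, -1.0, 0.4]
grip_width: 0.0686
gripper_force: 0.0
((array([546.9, 318.9]), array([118.1,  57.7]), -73.5), (array([547.1, 318.1]), array([119.8,  58.7]), -73.5))
tcp [0.5468 0.317  0.1714] tool-y yaw 16.3 q7 -0.06 az 30.1 -> 30.2
 turn deg [ 0.   0.  -0.2] units [ 0.     0.001 -0.004]  then shift units [0.09 0.03 8.32]
 turn deg [ 1.000e-01 -0.000e+00  1.798e+02] units [ 1.000e-03 -1.000e-03  3.996e+00]  then shift units [-0.09 -0.03  8.32]
```

View pics/w5.png

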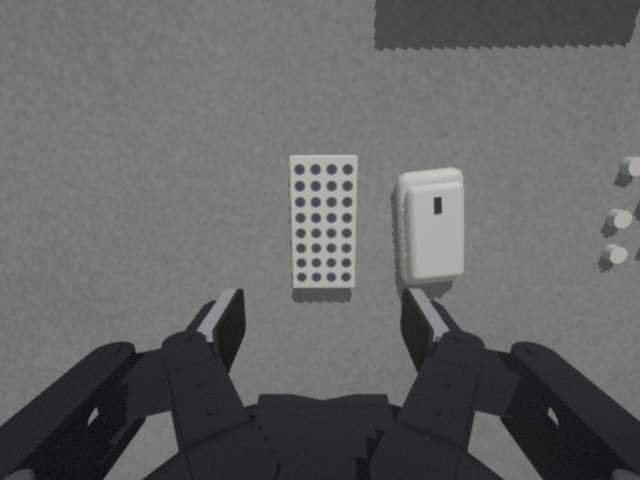

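The thin rack at (324,222) is square and centred between the fingers. The mouse at (430,225) leaves about 35 mm free, enough for the narrowed fingers. I'll descend, grip and lift.

```bash
python3 -m crank '[[0.08,0.03,0.9,0,0,0],[0,0,0.9,0,0,0],[0,0,0.9,0,0,0],[0,0,0.9,0,0,0],[0,0,0.9,0,0,0],[0,0,0.9,0,0,0],[0,0,0.9,0,0,0],[0,0,0.8,0,0,0],[0,0,0.6,0,0,0],[0,0,0.35,0,0,0],[0,0,0.2,0,0,0],[0,0,0,0,0,0]]'
python3 -m crank '[[0,0,0,0,0,0],[0,0,0,0,0,0],[0,0,0,0,0,0],[0,0,0,0,0,0],[0,0,0,0,0,0]]' 0.4 40
python3 -m crank '[[0,0,-0.4,0,0,0],[0,0,-1,0,0,0],[0,0,-1,0,0,0],[0,0,-1,0,0,0],[0,0,-1,0,0,0],[0,0,-1,0,0,0],[0,0,-1,0,0,0],[0,0,-1,0,0,0],[0,0,-1,0,0,0],[0,0,-0.6,0,0,0]]'
python3 -m crank '[[0,0,0,0,0,0.164],[0,0,0,0,0,0.164],[0,0,0,0,0,0.164],[0,0,0,0,0,0.165],[0,0,0,0,0,0.165]]'
python3 -c "
from h import *
from bench import status
plan(status.get_obs(),[.597,.0106,.18],-20.6)"
```

```text
clock: 21.05
tcp_pos: [0.5464, 0.3199, 0.0061]
orientation: [-1.882, -2.515, 0.0]
contact_force: [-0.5, 0.8, 0.2]
grip_width: 0.0681
gripper_force: 0.0
clock: 21.55
tcp_pos: [0.5469, 0.3202, 0.0071]
orientation: [1.882, 2.515, 0.002]
contact_force: [-0.8, -0.6, 5.6]
grip_width: 0.0567
gripper_force: 44.3
clock: 22.55
tcp_pos: [0.5466, 0.3201, 0.1879]
orientation: [1.882, 2.515, 0.002]
contact_force: [0.3, -0.2, -1.4]
grip_width: 0.0567
gripper_force: 43.5
clock: 23.05
tcp_pos: [0.5458, 0.3199, 0.1859]
orientation: [-2.587, -1.782, 0.002]
contact_force: [0.7, 0.1, -1.6]
grip_width: 0.0567
gripper_force: 43.5
tcp [0.5458 0.3199 0.1859] tool-y yaw -20.9 q7 -0.63 az 30.4 -> 1.0
 turn deg [-0.   0.  -0.3] units [-0.001  0.001 -0.007]  then shift units [-13.57   7.83   0.3 ]
 turn deg [1.000e-01 1.000e-01 1.797e+02] units [1.000e-03 2.000e-03 3.993e+00]  then shift units [13.57 -7.83  0.3 ]
```

```bash
python3 -m crank '[[-0.6,0.3,0,0,0,-0.007],[-1,0.6,0,0,0,0],[-1,0.6,0,0,0,0],[-1,0.6,0,0,0,0],[-1,0.6,0,0,0,0],[-1,0.6,0,0,0,0],[-1,0.6,0,0,0,0],[-1,0.6,0,0,0,0],[-1,0.6,0,0,0,0],[-1,0.6,0,0,0,0],[-1,0.6,0,0,0,0],[-1,0.6,0,0,0,0]]'
python3 -m crank '[[-1,0.6,0,0,0,0],[-0.6,0.3,0,0,0,0],[-0.37,0.03,0,0,0,0],[0,0,0,0,0,0],[0,0,0,0,0,0],[0,0,0,0,0,0]]'
cat > m.py <<'E'
from h import *
from bench import status,eyes
import sys
lo,hi=float(sys.argv[1]),float(sys.argv[2])
t=np.radians(69.4); X=np.array([np.cos(t),np.sin(t)]); Y=np.array([-X[1],X[0]]); c=np.array([.597,.0106])
for n in ("side","top","wrist"):
    f=eyes.grab_frame(n); W=cloud(f); im=f["image"].astype(int); q=W[...,:2]-c; x=q@X; y=q@Y; z=W[...,2]
    m=(z>lo)&(z<hi)&(abs(y)<.04)&(abs(x)<.075)&(im.min(-1)>85)
    m=cv2.morphologyEx(m.astype(np.uint8),cv2.MORPH_OPEN,np.ones((3,3)))>0
    A=np.c_[x[m],y[m],np.ones(m.sum())]; s=np.linalg.lstsq(A,z[m],rcond=None)[0]
    print(n,m.sum(),"x",(np.percentile(x[m],[1,99])*1e3).round(1),"y",(np.percentile(y[m],[1,99])*1e3).round(1),"plane",s.round(4))
    cv2.imwrite(f"pics/last_{n}.png",f["image"][...,::-1])
plan(status.get_obs(),[.597,.0106,.18],-20.6)
E
python3 m.py .188 .215
```

```text
clock: 24.25
tcp_pos: [0.5948, 0.0523, 0.1862]
orientation: [-2.575, -1.8, 0.001]
contact_force: [0.3, -0.3, -1.2]
grip_width: 0.0567
gripper_force: 43.5
clock: 24.85
tcp_pos: [0.599, 0.0126, 0.1861]
orientation: [-2.575, -1.798, -0.0]
contact_force: [0.8, 0.5, -2.0]
grip_width: 0.057
gripper_force: 43.5
side 815 x [-60.6  57.3] y [-28.5  31.2] plane [ 0.0424 -0.0334  0.201 ]
top 505 x [-58.6  -9.6] y [-28.6  28.1] plane [ 0.0284 -0.0323  0.2021]
wrist 25434 x [-34.1  60.6] y [-32.6  28.9] plane [-0.0044  0.0019  0.2003]
tcp [0.5992 0.0121 0.1862] tool-y yaw -20.2 q7 -0.11 az 1.2 -> 1.0
 turn deg [-0.  -0.   0.4] units [-0.    -0.     0.009]  then shift units [-0.11 -0.07  0.31]
 turn deg [   0.    -0.  -179.6] units [ 0.    -0.    -3.991]  then shift units [0.11 0.07 0.31]
```

```bash
python3 -m crank '[[0,-0.07,0.4,0,0,0.009],[0,0,0.6,0,0,0],[0,0,0.6,0,0,0],[0,0,0.6,0,0,0],[0,0,0.4,0,0,0],[0,0,0.4,0,0,0],[0,0,0.3,0,0,0],[0,0,0.2,0,0,0],[0,0,0.2,0,0,0],[0,0,0.2,0,0,0],[0,0,0,0,0,0]]'
python3 -m crank '[[0,0,0.1,0,0,0],[0,0,0.1,0,0,0],[0,0,0.1,0,0,0],[0,0,0.1,0,0,0],[0,0,0,0,0,0]]'
python3 -m crank '[[0,0,0.05,0,0,0],[0,0,0.05,0,0,0],[0,0,0,0,0,0]]'
```

```text
clock: 26.1
tcp_pos: [0.5976, 0.0117, 0.1079]
orientation: [-2.584, -1.786, 0.001]
contact_force: [0.1, -0.1, -1.3]
grip_width: 0.0571
gripper_force: 43.5
clock: 26.6
tcp_pos: [0.5979, 0.0117, 0.1003]
orientation: [-2.584, -1.787, -0.0]
contact_force: [-0.4, 0.5, 0.1]
grip_width: 0.0565
gripper_force: 43.7
clock: 26.9
tcp_pos: [0.5984, 0.0116, 0.0991]
orientation: [2.584, 1.786, 0.002]
contact_force: [-1.2, 0.4, 5.9]
grip_width: 0.0568
gripper_force: 44.3
```

```bash
python3 -m crank '[[0,0,0,0,0,0],[0,0,0,0,0,0],[0,0,-0.3,0,0,0],[0,0,-1,0,0,0],[0,0,-1,0,0,0],[0,0,-0.8,0,0,0]]' 0.85
python3 -m crank '[[0,0,0,0,0,0],[0,0,0,0,0,0],[0,0,0,0,0,0],[0,0,0,0,0,0],[0,0,0,0,0,0],[0,0,0,0,0,0]]' 0
python3 m.py .106 .120
```

```text
clock: 27.5
tcp_pos: [0.5981, 0.0114, 0.1617]
orientation: [2.584, 1.786, 0.001]
contact_force: [0.4, -0.7, 0.1]
grip_width: 0.0723
gripper_force: 0.0
clock: 28.1
tcp_pos: [0.5976, 0.0116, 0.1599]
orientation: [-2.584, -1.786, 0.001]
contact_force: [-0.6, 0.3, 0.4]
grip_width: 0.0002
gripper_force: 0.0
side 999 x [-72.5  70.5] y [-37.9  34.2] plane [ 0.0047 -0.0073  0.1146]
top 591 x [-68.4   0.5] y [-36.   28.6] plane [ 0.0003 -0.0012  0.1146]
wrist 13637 x [-33.2  73. ] y [-38.7  37.6] plane [0.0012 0.0047 0.1134]
tcp [0.5978 0.0116 0.1601] tool-y yaw -20.7 q7 -0.1 az 1.1 -> 1.0
 turn deg [-0.   0.  -0.1] units [-0.     0.    -0.002]  then shift units [-0.06 -0.02 -0.99]
 turn deg [  0.    0.  179.9] units [0.    0.    3.998]  then shift units [ 0.06  0.02 -0.99]
```

Level, with the top at 114 mm (underside about 92 mm on the slopes). I'll push down.

```bash
python3 -m crank '[[-0.06,0,0.6,0,0,0],[0,0,0.7,0,0,0],[0,0,0.6,0,0,0],[0,0,0.25,0,0,0],[0,0,0.25,0,0,0],[0,0,0.25,0,0,0],[0,0,0.25,0,0,0],[0,0,0.25,0,0,0]]'
python3 -m crank '[[0,0,0.25,0,0,0],[0,0,0.25,0,0,0],[0,0,0.25,0,0,0],[0,0,0.2,0,0,0],[0,0,0.1,0,0,0],[0,0,0,0,0,0]]'
```

```text
clock: 29.05
tcp_pos: [0.5989, 0.0103, 0.0981]
orientation: [2.583, 1.785, 0.004]
contact_force: [0.2, -0.0, 6.7]
grip_width: 0.0001
gripper_force: 3.1
clock: 29.65
tcp_pos: [0.5989, 0.0102, 0.0771]
orientation: [2.583, 1.785, 0.004]
contact_force: [0.1, 1.0, 7.6]
grip_width: -0.0001
gripper_force: 3.7
```

```bash
python3 -m crank '[[0,0,0.1,0,0,0],[0,0,0.05,0,0,0],[0,0,0,0,0,0]]'
python3 -m crank '[[0,0,-0.2,0,0,0],[0,0,-0.4,0,0,0],[0,0,-1,0,0,0],[0,0,-1,0,0,0],[0,0,-1,0,0,0],[0,0,-1,0,0,0],[0,0,-1,0,0,0],[0,0,-0.5,0,0,0],[0,0,0,0,0,0],[0,0,0,0,0,0]]'
python3 m.py .05 .092
```

```text
clock: 29.95
tcp_pos: [0.5989, 0.0103, 0.0743]
orientation: [2.583, 1.785, 0.004]
contact_force: [-0.6, -0.1, 7.6]
grip_width: 0.0001
gripper_force: 3.9
clock: 30.95
tcp_pos: [0.597, 0.0107, 0.1946]
orientation: [-2.584, -1.786, 0.001]
contact_force: [-0.6, -0.1, -0.0]
grip_width: 0.0001
gripper_force: 0.0
side 992 x [-69.4  66.5] y [-36.   39.6] plane [-0.0023 -0.1689  0.0806]
top 869 x [-58.9   8.8] y [-37.4  37.3] plane [-0.0089 -0.0971  0.0799]
wrist 10484 x [-56.   64.8] y [-39.1  35.5] plane [-0.0024 -0.0026  0.0805]
tcp [0.5967 0.0106 0.1941] tool-y yaw -20.7 q7 -0.12 az 1.0 -> 1.0
 turn deg [-0.1  0.1 -0.1] units [-0.002  0.001 -0.002]  then shift units [0.01 0.01 0.71]
 turn deg [1.000e-01 1.000e-01 1.799e+02] units [2.000e-03 3.000e-03 3.998e+00]  then shift units [-0.01 -0.01  0.71]
```

View pics/last_wrist.png

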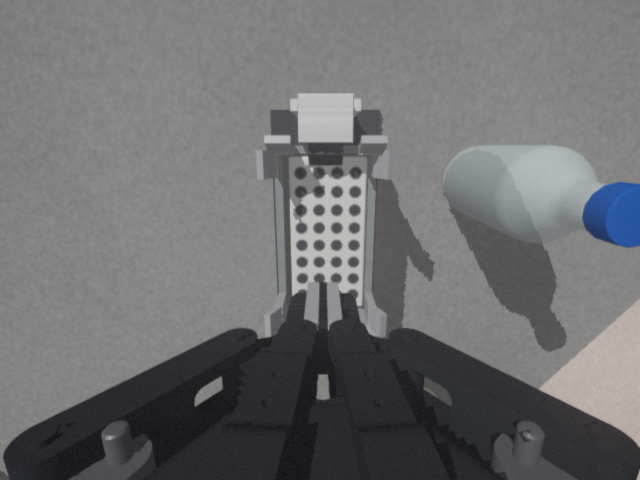

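The thin rack (wrist pixels about (327,230)) is held level at about 81 mm with the catches over its ends, and the robot is clear of everything. I'll hand it in.

```bash
python3 -c "
from bench import r
print(r.hand_in())"
```

```text
the job is handed in; nothing more can be done
None
```

Job handed in at about 31 s: in my last measurement both racks were held down level in the magazine, thick below and thin on top, and the arm never went near the jar, bottle or mouse; the hand-in returned no verdict.

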